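# Load the box trainer and hold the retractor in its port

### The job

Set up the laparoscopy box trainer for a camera check: lower the ball gently into the round well of the trainer, right down to the well's floor before letting go of it. Then draw the flat retractor out of its stand, pass its blade straight down through the narrow slot in the trainer's lid without forcing it until about half of the blade is through, and finish while still holding it there, upright and steady, with its collar well clear of the lid. Leave the forceps, tin and jar alone.

Things in the scene. Friction and masses are not known exactly. Their poses are not given: they have to be found in the camera images.
- trainer: Black laparoscopy box trainer, fixed to the table, 240 (its x) by 340 (its y) by 120 mm high, open on its +x side. Origin: centre of its underside, on the table; z up. The flat lid is 8 mm thick, its top 120 mm above the table. In the lid are the round well (75 mm from the centre towards +y) and the slot with an aluminium bezel (85 mm from the centre towards -y). Cork-coloured discs on the lid are flat decoration. It is turned by up to about 20 degrees.
- well_floor (a point): Centre of the flat floor of the grey round well in the trainer's lid, 60 mm above the table. The well is 132 mm across inside, 60 mm deep, open at the top, its rim level with the lid's top.
- slot (a point): Centre of the slot in the trainer's lid, at the level of the lid's top (120 mm above the table). The slot goes straight through the 8 mm lid, is 28 mm long along this frame's x and 10 mm wide along its y (2 mm more than the blade on each side), z up. Below it the box is empty down to the 6 mm base plate on the table.
- ball_center (a point): Centre of a hard terracotta-coloured ball, 44 mm across, about 50 g. It starts on the square white ring, its centre about 48 mm above the table.
- ball: The same ball; its origin is a point on its surface that turns with it: use ball_center for its place.
- holder: Fixed white square ring, 34 by 34 mm outside, 26 by 26 mm inside, 30 mm high, on a thin steel plate, that carries the ball at the start. Origin: centre of its underside. It stands to the left or the right of the trainer.
- retractor: Flat hand retractor, about 120 g, standing upright in the stand. Origin: centre of the blade's lower tip; z up along the tool. Steel blade 24 mm wide (x), 6 mm thick (y), from z = 0 to 100 mm; steel collar 34 by 18 mm from z = 100 to 106 mm, too big for the slot; grey handle 22 mm wide (x), 16 mm thick (y), from z = 106 to 172 mm, to be gripped across its 16 mm. A half turn about z leaves it the same.
- stand: Fixed white block 70 (x) by 60 (y) by 105 mm high on a steel plate, with an upright pocket 28 by 10 mm that holds the blade loosely; the collar rests on the block's top, the blade's tip is 5 mm above the table. Lift the retractor straight up by more than 105 mm to clear it. Origin: centre of its underside. It stands on the other side of the trainer from the ring.
- forceps: Steel forceps lying on the table between robot and trainer, 160 mm long, 10 mm high. Bystander. Origin: near its middle, underneath.
- tin: Round closed steel tin, 86 mm across, 37 mm high, beyond on the left. Bystander. Origin: centre of its underside.
- jar: Amber jar with white cap, 56 mm across, 70 mm high, beyond on the right. Bystander. Origin: centre of its underside.
There are look-alikes about, which are no part of the job. What is shaped like the retractor but red is not meant. Of the things shaped like the ball, the terracotta one is meant.

How it is judged:
By the outcome, as a careful person would: the job done as asked, in the order asked, and still so for the second after the job is handed in, while the arm keeps its last pose, push and grip.
It also fails if it takes over 72 s, if anything falls off the work surface, if the arm or the gripper's body presses on something with over 40 N, if the wrist force passes 120 N, or if a joint passes its speed limit or range.

### The arm

A 6-joint arm with a two-finger parallel gripper is mounted at the origin on the work surface. World frame = base frame: x ahead of the robot, y to its left, z up, the work surface at z = 0. Lengths are in mm, angles in rad, forces in N, time in s.
With the tool pointing down it reaches from about 275 to 1000 mm from the base axis. Payload 8.4 kg.
Tool frame: the origin (TCP) lies midway between the tips of the shut fingers; the grasp point (between the pads) lies 19 mm behind it; z points along the fingers, y is the line along which they close (so a half turn about z gives the same grasp; the last joint's range is limited). The gripper opens to 85 mm and grips with 20 to 120 N. Pads are 22 mm wide; open, the fingers measure 114 mm over their backs; the gripper's body (76 mm by 85 mm) begins 54 mm behind the grasp point. The pads swing forward as they close: fully open they stand 13 mm farther back than shut.
Start: joints at [1.142, 0.353, 1.633, -0, 1.155, -0.002], TCP at [258.724, 568.937, 231.281] pointing down, gripper open.
Joint ranges: [-2.63, 2.63], [-0.92, 2.1], [0.06, 2.66], [-1.3, 4.44], [0, 2.69], [-3.02, 3.02]. Speed limits (rad/s): [2.22, 2.22, 2.79, 3.14, 3.14, 3.14].

### API

Orientations are given as [roll, pitch, yaw] about the fixed x, y, z axes, in that order (R = Rz(yaw) Ry(pitch) Rx(roll)).
In Python, from rig import * gives the robot as it stands.
- The arm moves only by the shell command python3 -m jog 'ROWS' [FORCE]. ROWS is JSON, a list of rows, each an object of numbers: "x", "y", "z": the shift along the tool's x, y, z in cm; "spin": the turn about the tool's z in rad; "grip": the closure, from 0 (fully open) to 1 (shut). In form: [{"x": .., "y": .., "z": .., "spin": .., "grip": ..}, ...]. A call has 1 to 20 rows; each row shifts and turns the commanded pose from where the row before left it, along the tool's axes as they then stand; what a row does not reach is not made up. A row lasts 1/12 s, in which the tool goes at most 41.7 mm and 7.16 degrees, less where a joint would pass 70% of its speed; a pose out of reach is approached as far as the arm can. A call with a gripper value outside its range is refused whole. The fingers move at their own pace and stop on an object; FORCE is the grip in N (left out, the last holds). Time passes only in rows, so rows that do not move let the fingers close. It gives the time, the measured TCP pose, the force, the opening and the grip force at its end, in the units of the state.
- sense(): the state, without advancing time (a new reading comes with each control period).
- grab_frame(name): name is "scene" or "top"; returns a dict with "pixels" (480x640x3 uint8, blue, green, red), "camera_matrix" (3x3 intrinsics, pixels), "k1" (the pictures are not rectified: a ray, as slopes to the right and down, at radius r is drawn at 1 + k1 r^2 times it, then the intrinsics apply), "rvec" (rotation vector, rad) and "tvec" (3), from world to camera coordinates, as OpenCV has them. Camera axes: x right, y down, z forward; pixel columns grow to the right and rows downward; lengths in mm; the calibration is good to about 2 mm. A picture is of the moment at which its call begins. There is no depth.
- sign_off(): hands the job in; it is judged then, once.
The state is a dict: "clock": time; "qpos": joint angles; "qvel": joint speeds; "joint_efforts": joint torques, N m; "eef_pos": TCP position; "tcp_rot": TCP orientation; "contact_force": force on the tool from outside, world axes, zero at the start; "wrist_torque": the same for the moment, N m; "opening": opening from 0.0 (shut) to 1.0 (fully open); "grasp_force": force on a finger pad.
Only numpy, scipy, OpenCV 4.12 (cv2) and the standard library are available. Lean on these libraries where they do the work, as an engineer would, in place of code of your own. Each camera call takes 0.05 s, during which the arm holds its last target. There are 200 camera calls.

## Working session

There is one attempt and no reset: what is moved stays moved. The work goes in short steps, Python scripts to look and compute and a shell command to move; the robot and the scene stay as the last step left them, time stands still between calls to the robot, and variables do not carry over. Pictures are saved under pics/ and viewed, at most 10 in all, crops included, and the job is handed in when it is done.

```bash
mkdir -p pics; ls; python3 - <<'E'
from rig import *
import cv2
for n in("scene","top"):
    f=grab_frame(n); cv2.imwrite(f"pics/{n}0.png",f["pixels"]); print(n,f["camera_matrix"],f["k1"],f["rvec"],f["tvec"])
print(sense())
E
```

```text
pics
scene [[489.37505732   0.         323.14484056]
 [  0.         489.37505732 238.8256211 ]
 [  0.           0.           1.        ]] 0.0168198172263609 [ 2.04613549  0.89677102 -0.45729261] [-391.56642067 -136.88400407 1408.13543945]
top [[624.45647862   0.         325.12091881]
 [  0.         624.45647862 238.43830307]
 [  0.           0.           1.        ]] -0.1434029899647709 [ 2.18691198 -2.1620443   0.09433909] [  40.20805543  550.70691634 1734.73059124]
{'clock': 0.1, 'qpos': array([ 1.14158885e+00,  3.53591419e-01,  1.63402610e+00, -1.66668894e-06,
        1.15521777e+00, -2.41592165e-03]), 'qvel': array([-0.00054243, -0.00165072, -0.00152991,  0.00058223, -0.00097229,
        0.00180568]), 'joint_efforts': array([-3.95983916e-04, -6.06358910e+01, -3.42816496e+01, -1.64834792e-04,
        3.93411261e-03,  1.80288441e-05]), 'eef_pos': array([258.55732455, 568.55558881, 230.64333794]), 'tcp_rot': array([-3.14035002e+00, -1.47812727e-06,  2.71480177e+00]), 'contact_force': array([-0.11881517, -0.12500062, -0.63228403]), 'wrist_torque': array([-0.0237223 ,  0.05768441, -0.00684243]), 'grasp_force': 0.0, 'opening': 1.0002483185259508}
```

View pics/scene0.png

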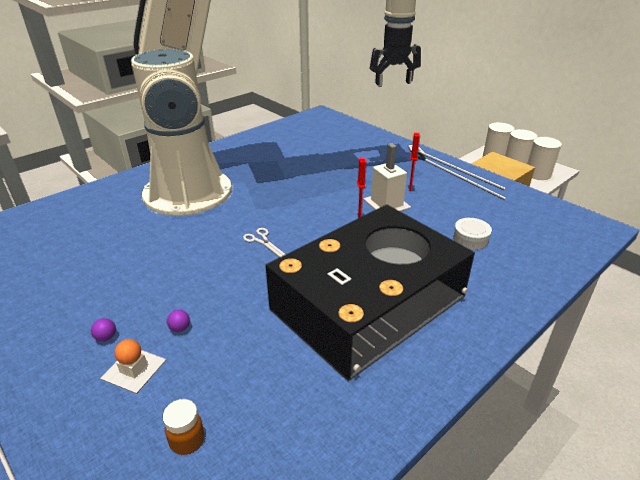

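View pics/top0.png

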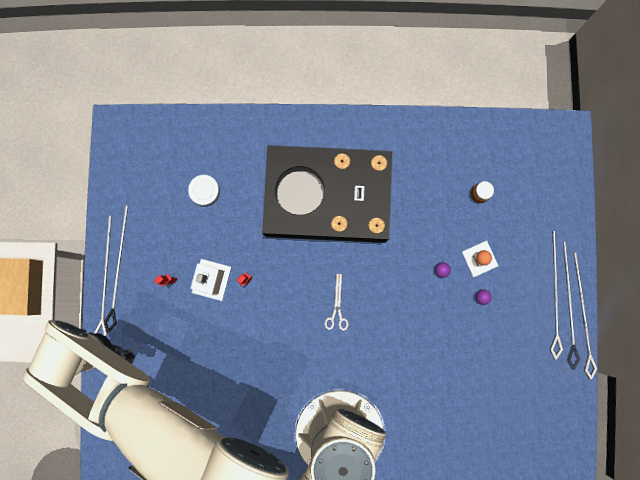

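The scene view shows the ball at (128,351), slot (340,276), well (398,245) and the grey retractor at (392,155) between two red decoys. The top view shows the ball at (484,258), well (300,192), slot (359,193) and retractor (204,279).

```bash
cat > h.py <<'E'
import numpy as np, cv2
from rig import *
def ray(f,p):
    u=cv2.undistortPoints(np.array([[p]],float),f["camera_matrix"],np.array([f["k1"],0,0,0.]))[0,0]
    R=cv2.Rodrigues(f["rvec"])[0]; t=np.ravel(f["tvec"])
    d=R.T@np.array([u[0],u[1],1]); return -R.T@t, d/np.linalg.norm(d)
def onz(f,p,z):
    o,d=ray(f,p); return o+d*(z-o[2])/d[2]
def tri(fs,ps):
    A=np.zeros((3,3));b=np.zeros(3)
    for f,p in zip(fs,ps):
        o,d=ray(f,p);M=np.eye(3)-np.outer(d,d);A+=M;b+=M@o
    x=np.linalg.solve(A,b); return x
def proj(f,X):
    return cv2.projectPoints(np.array(X,float).reshape(-1,3),f["rvec"],f["tvec"],f["camera_matrix"],np.array([f["k1"],0,0,0.]))[0][:,0]
def comp(mask,near,box=60):
    n,l,s,c=cv2.connectedComponentsWithStats(mask.astype(np.uint8))
    i=[k for k in range(1,n) if s[k,4]>15]; k=min(i,key=lambda k:np.hypot(*(c[k]-near)))
    return c[k],s[k],(l==k)
E
python3 - <<'E'
from h import *
S=grab_frame("scene");T=grab_frame("top")
def hsv(f): return cv2.cvtColor(f["pixels"],cv2.COLOR_BGR2HSV).astype(int)
ps=[]
for f,n in((S,(128,351)),(T,(484,258))):
    h=hsv(f);m=(h[...,0]<15)&(h[...,1]>130)&(h[...,2]>90)
    c,s,_=comp(m,n);print("ball",c,s);ps.append(c)
print("ball",tri((S,T),ps),onz(S,ps[0],48),onz(T,ps[1],48))
# slot bezel & lid
for nm,f,n,w in(("S",S,(340,276),(397,245)),("T",T,(359,193),(300,192))):
    h=hsv(f);g=h[...,2]
    m=(g>110)&(h[...,1]<60)
    c,s,mm=comp(m,n);
    pts=np.argwhere(mm)[:,::-1].astype(float)
    P=np.array([onz(f,p,120)[:2] for p in pts]);r=cv2.minAreaRect(P.astype(np.float32));print(nm,"bezel",c,s,r)
    # hole in bezel
    if nm=="T":
        h2=hsv(f);m=(h2[...,1]<60)&(h2[...,2]>60)
        c,s,mm=comp(m,w);ct=max(cv2.findContours(mm.astype(np.uint8),0,1)[0],key=len)[:,0]
        print("wellfloor?",c,s,cv2.minEnclosingCircle(np.array([onz(f,p,60)[:2] for p in ct],np.float32)),cv2.minEnclosingCircle(np.array([onz(f,p,120)[:2] for p in ct],np.float32)))
    if nm=="T":
        m=(f["pixels"].max(2)<75); c,s,mm=comp(m,(330,193)); print("lid",c,s)
def crop(f,x,y,w,h,k): return cv2.resize(f["pixels"][y:y+h,x:x+w],None,fx=k,fy=k,interpolation=cv2.INTER_CUBIC)
a=crop(T,180,250,80,60,5);b=crop(S,345,130,80,60,5)
c=crop(T,330,165,80,60,5);d=crop(S,300,245,80,60,5)
cv2.imwrite("pics/crops.png",np.vstack([np.hstack([a,b]),np.hstack([c,d])]))
E
```

```text
ball [127.35787321 351.60736196] [115 340  26  25 489]
ball [483.52941176 257.44117647] [477 251  15  14 170]
ball [ 499.93039799 -397.70255179   46.09408122] [ 501.87874449 -398.03677401   48.        ] [ 499.7782029  -397.30498074   48.        ]
S bezel [339.09615385 275.92948718] [327 268  24  17 156] ((666.4527587890625, -41.551414489746094), (26.195762634277344, 41.888267517089844), 87.71466827392578)
T bezel [358.57352941 192.71323529] [354 185  11  16 136] ((666.5179443359375, -43.33149719238281), (40.8426399230957, 26.899147033691406), 0.36481815576553345)
wellfloor? [278.01720452 182.04464861] [     0      0    640    480 117876] ((584.6678466796875, 44.462215423583984), 1184.462158203125) ((577.98388671875, 44.34523010253906), 1143.071533203125)
lid [359.42857143 192.28571429] [358 188   3  10  21]
```

View pics/crops.png

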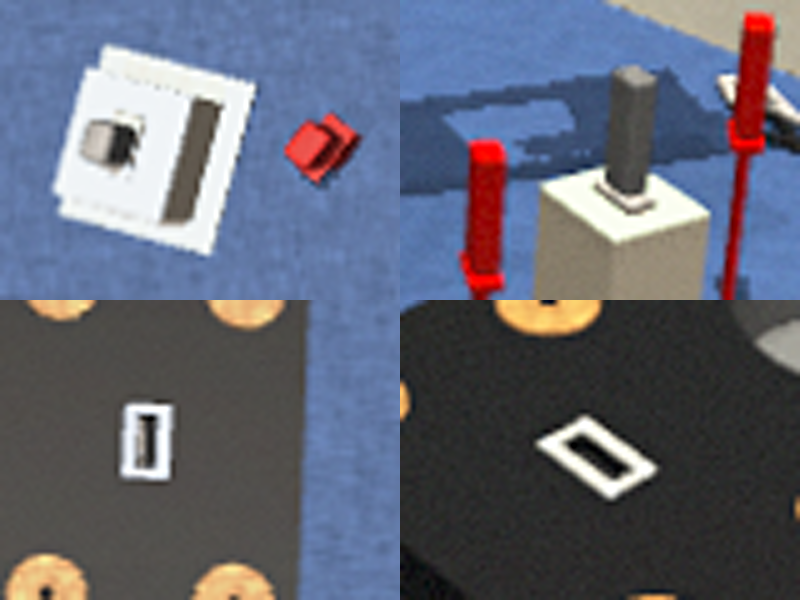

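```bash
cat >> h.py <<'E'
def rows(x,y,z,yaw,verbose=1):
    """remaining spin (rad) then tool-axis shift (cm) after that spin"""
    s=sense();p=s["eef_pos"];psi=s["tcp_rot"][2]
    sp=(yaw-psi+np.pi/2)%np.pi-np.pi/2; d=np.array([x,y,z])-p
    ps=psi+sp; tx=d[0]*np.cos(ps)+d[1]*np.sin(ps); ty=d[0]*np.sin(ps)-d[1]*np.cos(ps)
    print("at",p.round(1),"yaw",round(psi,3),"q",s["qpos"].round(2),"| spin(world+)",round(sp,3),"toolspin",round(-sp,3),"| after spin, cm x %.2f y %.2f z %.2f"%(tx/10,ty/10,-d[2]/10),"rows>=",round(np.linalg.norm(d)/40,1))
E
python3 - <<'E'
from h import *
S=grab_frame("scene");T=grab_frame("top")
print("handle top",tri((S,T),[(391.8,145),(199.6,278)]),onz(S,(391.8,145),177),onz(T,(199.6,278),177))
print("stand T",[onz(T,(180+a/5,250+b/5),105)[:2].round(1) for a,b in((85,68),(195,97),(163,222),(55,195))])
print("stand S",[onz(S,(345+a/5,130+b/5),105)[:2].round(1) for a,b in((140,185),(215,242),(310,212))])
g=T["pixels"].astype(int); m=(g.max(2)<95)&(g.max(2)-g.min(2)<30)
m[:140]=0;m[245:]=0;m[:,:258]=0;m[:,398:]=0
ct=max(cv2.findContours(m.astype(np.uint8),0,1)[0],key=len)[:,0]
P=np.array([onz(T,p,120)[:2] for p in ct],np.float32)
r=cv2.minAreaRect(P);print("lid",r)
# edge fits
for nm,sel in(("far",(ct[:,1]<160)&(ct[:,0]>280)&(ct[:,0]<380)),("left",(ct[:,0]<275)&(ct[:,1]>155)&(ct[:,1]<230)),("right",(ct[:,0]>380)&(ct[:,1]>160)&(ct[:,1]<225))):
    v=cv2.fitLine(P[sel],cv2.DIST_HUBER,0,.01,.01).ravel();print(nm,v,np.degrees(np.arctan2(v[1],v[0])),sel.sum())
rows(500.5,-397.7,200,0)
E
```

```text
handle top [432.09038743 369.83008198 175.41670975] [435.25821581 368.9802985  177.        ] [430.61516087 368.12157549 177.        ]
stand T [array([471., 391.]), array([456.2, 330.7]), array([388.8, 346.4]), array([402.4, 405.5])]
stand S [array([393.3, 350.5]), array([461.9, 332.5]), array([474.1, 393.5])]
lid ((663.0001220703125, 42.47312927246094), (337.840576171875, 249.86282348632812), 87.9133071899414)
far [3.4589738e-02 9.9940157e-01 7.8624017e+02 3.4332291e+01] 88.01775 99
left [ 9.9940836e-01 -3.4394212e-02  6.6418579e+02  2.0996330e+02] -1.9710318 74
right [ 9.9906379e-01 -4.3261603e-02  6.5601270e+02 -1.2458313e+02] -2.4794807 64
at [258.7 568.8 231. ] yaw 2.715 q [ 1.14  0.35  1.63 -0.    1.16 -0.  ] | spin(world+) 0.427 toolspin -0.427 | after spin, cm x -24.18 y -96.65 z 3.10 rows>= 24.9
```

```bash
python3 -m jog '[{"x":-1,"y":-1.2},{"x":-2,"y":-2.5},{"x":-2,"y":-2.5},{"x":-2,"y":-2.5},{"x":-2,"y":-2.5},{"x":-2,"y":-2.5},{"x":-2,"y":-2.5},{"x":-2,"y":-2.5},{"x":-2,"y":-2.5},{"x":-2,"y":-2.5},{"x":-2,"y":-2.5},{"x":-2,"y":-2.5},{"x":-2,"y":-2.5},{"x":-2,"y":-2.5},{"x":-2,"y":-2.5},{"x":-2,"y":-2.5},{"x":-2,"y":-2.5},{"x":-2,"y":-2.5},{"x":-2,"y":-2.5},{"x":-2,"y":-2.5}]' 20
python3 -m jog '[{"x":-2,"y":-2.5},{"x":-2,"y":-2.5},{"x":-2,"y":-2.5},{"x":-2,"y":-2.5},{"x":-2,"y":-2.5},{"x":-2,"y":-2.5},{"x":-2,"y":-2.5},{"x":-2,"y":-2.5},{"x":-2,"y":-2.5},{"x":-2,"y":-2.5},{"x":-2,"y":-2.5},{"x":-1,"y":-1.5},{}]'
python3 -c "
from h import *
rows(500.5,-397.7,24,2.715)"
```

```text
at [258.7 568.8 231. ] yaw 2.715 q [ 1.14  0.35  1.63 -0.    1.16 -0.  ] | spin(world+) 0.0 toolspin -0.0 | after spin, cm x -62.01 y -77.98 z 20.70 rows>= 25.4schema error: expected keys x, y, z, spin, grip
schema error: expected keys x, y, z, spin, grip
```

```bash
python3 -m jog '[{"x":-1,"y":-1.2,"z":0,"spin":0,"grip":0},{"x":-2,"y":-2.5,"z":0,"spin":0,"grip":0},{"x":-2,"y":-2.5,"z":0,"spin":0,"grip":0},{"x":-2,"y":-2.5,"z":0,"spin":0,"grip":0},{"x":-2,"y":-2.5,"z":0,"spin":0,"grip":0},{"x":-2,"y":-2.5,"z":0,"spin":0,"grip":0},{"x":-2,"y":-2.5,"z":0,"spin":0,"grip":0},{"x":-2,"y":-2.5,"z":0,"spin":0,"grip":0},{"x":-2,"y":-2.5,"z":0,"spin":0,"grip":0},{"x":-2,"y":-2.5,"z":0,"spin":0,"grip":0},{"x":-2,"y":-2.5,"z":0,"spin":0,"grip":0},{"x":-2,"y":-2.5,"z":0,"spin":0,"grip":0},{"x":-2,"y":-2.5,"z":0,"spin":0,"grip":0},{"x":-2,"y":-2.5,"z":0,"spin":0,"grip":0},{"x":-2,"y":-2.5,"z":0,"spin":0,"grip":0},{"x":-2,"y":-2.5,"z":0,"spin":0,"grip":0},{"x":-2,"y":-2.5,"z":0,"spin":0,"grip":0},{"x":-2,"y":-2.5,"z":0,"spin":0,"grip":0}]' 20
python3 -m jog '[{"x":-2,"y":-2.5,"z":0,"spin":0,"grip":0},{"x":-2,"y":-2.5,"z":0,"spin":0,"grip":0},{"x":-2,"y":-2.5,"z":0,"spin":0,"grip":0},{"x":-2,"y":-2.5,"z":0,"spin":0,"grip":0},{"x":-2,"y":-2.5,"z":0,"spin":0,"grip":0},{"x":-2,"y":-2.5,"z":0,"spin":0,"grip":0},{"x":-2,"y":-2.5,"z":0,"spin":0,"grip":0},{"x":-2,"y":-2.5,"z":0,"spin":0,"grip":0},{"x":-2,"y":-2.5,"z":0,"spin":0,"grip":0},{"x":-2,"y":-2.5,"z":0,"spin":0,"grip":0},{"x":-2,"y":-2.5,"z":0,"spin":0,"grip":0},{"x":-2,"y":-2.5,"z":0,"spin":0,"grip":0},{"x":-2,"y":-2.5,"z":0,"spin":0,"grip":0},{"x":-1,"y":-1.5,"z":0,"spin":0,"grip":0},{"x":0,"y":0,"z":0,"spin":0,"grip":0},{"x":0,"y":0,"z":0,"spin":0,"grip":0}]'
python3 -c "
from h import *
rows(500.5,-397.7,24,2.715)"
```

```text
clock: 1.8
eef_pos: [396.5, 24.7, 231.6]
tcp_rot: [3.141, 0.001, 2.715]
contact_force: [1.1, 0.6, -0.3]
opening: 1.003
grasp_force: 0.0
clock: 3.13
eef_pos: [501.1, -395.5, 230.7]
tcp_rot: [3.141, -0.001, 2.713]
contact_force: [-0.6, 0.4, 0.4]
opening: 0.999
grasp_force: 0.0
at [ 501.1 -395.5  230.7] yaw 2.713 q [-0.67  0.37  1.6   0.    1.17 -1.81] | spin(world+) 0.002 toolspin -0.002 | after spin, cm x -0.03 y -0.23 z 20.67 rows>= 5.2
```

```bash
python3 -m jog '[{"x":0,"y":-0.2,"z":2,"spin":0,"grip":0},{"x":0,"y":0,"z":3,"spin":0,"grip":0},{"x":0,"y":0,"z":3,"spin":0,"grip":0},{"x":0,"y":0,"z":3,"spin":0,"grip":0},{"x":0,"y":0,"z":3,"spin":0,"grip":0},{"x":0,"y":0,"z":2,"spin":0,"grip":0},{"x":0,"y":0,"z":2,"spin":0,"grip":0},{"x":0,"y":0,"z":1.4,"spin":0,"grip":0},{"x":0,"y":0,"z":1,"spin":0,"grip":0},{"x":0,"y":0,"z":0.3,"spin":0,"grip":0},{"x":0,"y":0,"z":0,"spin":0,"grip":0},{"x":0,"y":0,"z":0,"spin":0,"grip":0.3},{"x":0,"y":0,"z":0,"spin":0,"grip":0.4},{"x":0,"y":0,"z":0,"spin":0,"grip":0.45},{"x":0,"y":0,"z":0,"spin":0,"grip":0.5},{"x":0,"y":0,"z":0,"spin":0,"grip":0.6},{"x":0,"y":0,"z":0,"spin":0,"grip":0.7},{"x":0,"y":0,"z":0,"spin":0,"grip":0.7},{"x":0,"y":0,"z":0,"spin":0,"grip":0.7}]' 25
python3 - <<'E'
from h import *
S=grab_frame("scene");T=grab_frame("top")
cv2.imwrite("pics/grasp.png",np.hstack([cv2.resize(f["pixels"][y:y+100,x:x+100],None,fx=4,fy=4) for f,x,y in((S,80,300),(T,430,210))]))
print("well",onz(T,(300,192),60))
rows(672.4,117.4,200,2.9)
E
```

```text
clock: 4.72
eef_pos: [500.9, -398.4, 26.0]
tcp_rot: [-3.14, 0.002, 2.715]
contact_force: [-4.8, -3.4, 8.0]
opening: 0.507
grasp_force: 24.3
well [675.96287099 117.77688778  60.        ]
at [ 500.8 -398.4   26. ] yaw 2.715 q [-0.67  0.62  1.73 -0.    0.79 -1.82] | spin(world+) 0.185 toolspin -0.185 | after spin, cm x -4.32 y 54.19 z -17.40 rows>= 14.3
```

View pics/grasp.png

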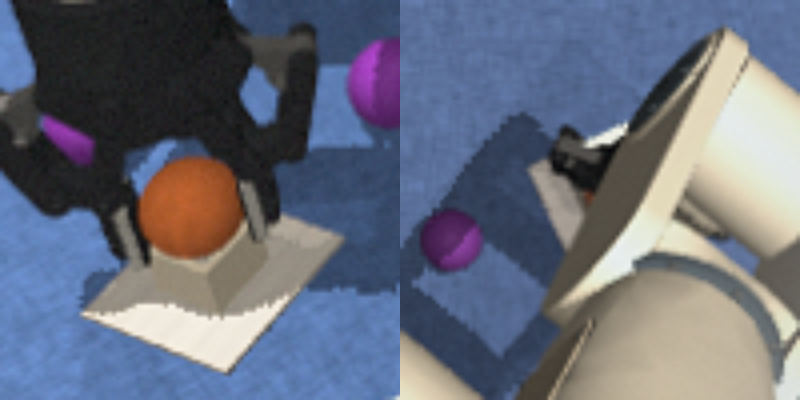

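The ball sits squarely between the pads (scene crop centre (190,210)), well above the ring. I'll lift it and carry it over the well.

```bash
python3 -m jog '[{"x":0,"y":0,"z":-0.3,"spin":0,"grip":0.7},{"x":0,"y":0,"z":-0.7,"spin":0,"grip":0.7},{"x":0,"y":0,"z":-1.5,"spin":0,"grip":0.7},{"x":0,"y":0,"z":-2,"spin":0,"grip":0.7},{"x":0,"y":0,"z":-2.5,"spin":0,"grip":0.7},{"x":0,"y":0,"z":-2.5,"spin":0,"grip":0.7},{"x":0,"y":0,"z":-2.5,"spin":0,"grip":0.7},{"x":0,"y":0,"z":-2.5,"spin":0,"grip":0.7},{"x":0,"y":0,"z":-1.5,"spin":0,"grip":0.7},{"x":0,"y":0,"z":-1,"spin":0,"grip":0.7},{"x":0,"y":0.5,"z":0,"spin":0,"grip":0.7},{"x":0.2,"y":1.4,"z":0,"spin":0,"grip":0.7},{"x":0.2,"y":2,"z":0,"spin":0,"grip":0.7},{"x":0.2,"y":2.2,"z":0,"spin":0,"grip":0.7},{"x":0.2,"y":2.2,"z":0,"spin":0,"grip":0.7},{"x":0.2,"y":2.2,"z":0,"spin":0,"grip":0.7},{"x":0.2,"y":2.2,"z":0,"spin":0,"grip":0.7},{"x":0.2,"y":2.2,"z":0,"spin":0,"grip":0.7},{"x":0.2,"y":2.2,"z":0,"spin":0,"grip":0.7},{"x":0.2,"y":2.2,"z":0,"spin":0,"grip":0.7}]' 30
python3 -m jog '[{"x":0.2,"y":2.2,"z":0,"spin":0,"grip":0.7},{"x":0.2,"y":2.2,"z":0,"spin":0,"grip":0.7},{"x":0.2,"y":2.2,"z":0,"spin":0,"grip":0.7},{"x":0.2,"y":2.2,"z":0,"spin":0,"grip":0.7},{"x":0.2,"y":2.2,"z":0,"spin":0,"grip":0.7},{"x":0.2,"y":2.2,"z":0,"spin":0,"grip":0.7},{"x":0.2,"y":2.2,"z":0,"spin":0,"grip":0.7},{"x":0.2,"y":2.2,"z":0,"spin":0,"grip":0.7},{"x":0.2,"y":2.2,"z":0,"spin":0,"grip":0.7},{"x":0.2,"y":2.2,"z":0,"spin":0,"grip":0.7},{"x":0.2,"y":2.2,"z":0,"spin":0,"grip":0.7},{"x":0.2,"y":2.2,"z":0,"spin":0,"grip":0.7},{"x":0.2,"y":2.2,"z":0,"spin":0,"grip":0.7},{"x":0.2,"y":2.2,"z":0,"spin":0,"grip":0.7},{"x":0.2,"y":1.8,"z":0,"spin":0,"grip":0.7},{"x":0.2,"y":1.2,"z":0,"spin":0,"grip":0.7},{"x":0.2,"y":0.5,"z":0,"spin":0,"grip":0.7},{"x":0,"y":0,"z":0,"spin":0,"grip":0.7},{"x":0,"y":0,"z":0,"spin":0,"grip":0.7}]'
python3 - <<'E'
from h import *
S=grab_frame("scene");cv2.imwrite("pics/well.png",cv2.resize(S["pixels"][80:320,240:520],None,fx=2.5,fy=2.5))
h=cv2.cvtColor(S["pixels"],cv2.COLOR_BGR2HSV).astype(int);m=(h[...,0]<9)&(h[...,1]>150)&(h[...,2]>90)
p=proj(S,[673,117,220])[0]
try:
    c,s,_=comp(m,p);print(c,s,p)
    for z in range(195,240,5):print(z,onz(S,c,z))
except Exception as e:print(e)
rows(673,117.5,60,2.715)
E
```

```text
clock: 6.48
eef_pos: [563.4, -211.0, 192.4]
tcp_rot: [3.141, -0.003, 2.715]
contact_force: [-0.0, -0.3, 0.4]
opening: 0.499
grasp_force: 30.5
clock: 8.07
eef_pos: [674.6, 112.3, 193.9]
tcp_rot: [-3.141, -0.001, 2.715]
contact_force: [0.0, -0.4, 0.3]
opening: 0.496
grasp_force: 30.6
[360.99090909 180.57272727] [358 159   7  59 220] [401.59103365 201.53058971]
195 [532.43313242 152.78923605 195.        ]
200 [538.51653011 146.09059154 200.        ]
205 [544.5999278  139.39194702 205.        ]
210 [550.68332548 132.6933025  210.        ]
215 [556.76672317 125.99465799 215.        ]
220 [562.85012086 119.29601347 220.        ]
225 [568.93351855 112.59736895 225.        ]
230 [575.01691623 105.89872444 230.        ]
235 [581.10031392  99.20007992 235.        ]
at [674.7 111.8 194.1] yaw 2.714 q [ 0.16  0.48  1.53 -0.    1.14 -0.98] | spin(world+) 0.001 toolspin -0.001 | after spin, cm x 0.39 y 0.44 z 13.41 rows>= 3.4
```

View pics/well.png

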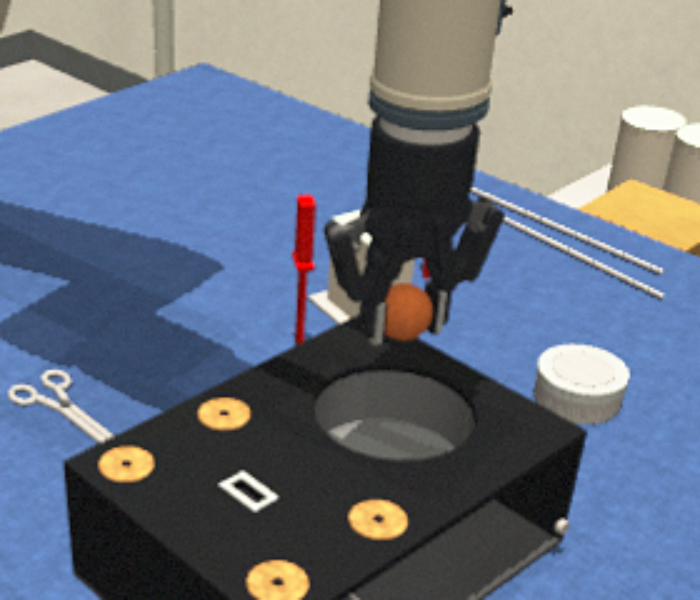

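Ball held at crop (408,312), level with the fingertips and above the well (395,415). Descending.

```bash
python3 -m jog '[{"x":0.4,"y":0.4,"z":0.5,"spin":0,"grip":0.7},{"x":0,"y":0,"z":1,"spin":0,"grip":0.7},{"x":0,"y":0,"z":1.5,"spin":0,"grip":0.7},{"x":0,"y":0,"z":1.5,"spin":0,"grip":0.7},{"x":0,"y":0,"z":1.5,"spin":0,"grip":0.7},{"x":0,"y":0,"z":1.5,"spin":0,"grip":0.7},{"x":0,"y":0,"z":1.5,"spin":0,"grip":0.7},{"x":0,"y":0,"z":1.2,"spin":0,"grip":0.7},{"x":0,"y":0,"z":1,"spin":0,"grip":0.7},{"x":0,"y":0,"z":0.6,"spin":0,"grip":0.7},{"x":0,"y":0,"z":0.4,"spin":0,"grip":0.7},{"x":0,"y":0,"z":0.3,"spin":0,"grip":0.7},{"x":0,"y":0,"z":0,"spin":0,"grip":0.7}]'
for i in 1; do python3 -m jog '[{"x":0,"y":0,"z":0.2,"spin":0,"grip":0.7},{"x":0,"y":0,"z":0.2,"spin":0,"grip":0.7},{"x":0,"y":0,"z":0.1,"spin":0,"grip":0.7},{"x":0,"y":0,"z":0,"spin":0,"grip":0.7}]'; done
```

```text
clock: 9.2
eef_pos: [673.2, 117.9, 69.1]
tcp_rot: [-3.142, -0.0, 2.715]
contact_force: [0.0, -0.4, 0.2]
opening: 0.497
grasp_force: 30.6
clock: 9.53
eef_pos: [673.2, 117.9, 64.3]
tcp_rot: [3.142, 0.0, 2.715]
contact_force: [0.3, 0.7, -0.7]
opening: 0.496
grasp_force: 30.6
```

```bash
python3 -m jog '[{"x":0,"y":0,"z":0.1,"spin":0,"grip":0.7},{"x":0,"y":0,"z":0.1,"spin":0,"grip":0.7},{"x":0,"y":0,"z":0,"spin":0,"grip":0.7}]'
python3 -m jog '[{"x":0,"y":0,"z":0.1,"spin":0,"grip":0.7},{"x":0,"y":0,"z":0.05,"spin":0,"grip":0.7},{"x":0,"y":0,"z":0,"spin":0,"grip":0.7}]'
```

```text
clock: 9.78
eef_pos: [673.1, 117.9, 62.2]
tcp_rot: [-3.142, -0.0, 2.715]
contact_force: [-0.8, -0.4, -0.9]
opening: 0.501
grasp_force: 30.6
clock: 10.03
eef_pos: [673.1, 117.9, 60.7]
tcp_rot: [-3.141, -0.0, 2.715]
contact_force: [-0.5, 0.5, -1.1]
opening: 0.496
grasp_force: 30.6
```

```bash
python3 -m jog '[{"x":0,"y":0,"z":0.1,"spin":0,"grip":0.7},{"x":0,"y":0,"z":0,"spin":0,"grip":0.7}]'
python3 -m jog '[{"x":0,"y":0,"z":0.1,"spin":0,"grip":0.7},{"x":0,"y":0,"z":0,"spin":0,"grip":0.7}]'
```

```text
clock: 10.2
eef_pos: [673.4, 117.8, 60.3]
tcp_rot: [3.141, 0.0, 2.715]
contact_force: [-0.8, 0.0, 3.5]
opening: 0.493
grasp_force: 30.8
clock: 10.37
eef_pos: [673.7, 117.8, 60.0]
tcp_rot: [3.141, 0.001, 2.715]
contact_force: [-2.2, -2.2, 10.3]
opening: 0.498
grasp_force: 31.3
```

```bash
python3 -m jog '[{"x":0,"y":0,"z":-0.05,"spin":0,"grip":0.45},{"x":0,"y":0,"z":0,"spin":0,"grip":0.4},{"x":0,"y":0,"z":0,"spin":0,"grip":0.3},{"x":0,"y":0,"z":0,"spin":0,"grip":0.25},{"x":0,"y":0,"z":0,"spin":0,"grip":0.25},{"x":0,"y":0,"z":0,"spin":0,"grip":0.25},{"x":0,"y":0,"z":-0.5,"spin":0,"grip":0.25},{"x":0,"y":0,"z":-1,"spin":0,"grip":0.25},{"x":0,"y":0,"z":-2,"spin":0,"grip":0.25},{"x":0,"y":0,"z":-2.5,"spin":0,"grip":0.25},{"x":0,"y":0,"z":-3,"spin":0,"grip":0.25},{"x":0,"y":0,"z":-3,"spin":0,"grip":0},{"x":0,"y":0,"z":-3,"spin":0,"grip":0},{"x":0,"y":0,"z":-3,"spin":0,"grip":0},{"x":0,"y":0,"z":-2,"spin":-0.09,"grip":0},{"x":0,"y":0,"z":0,"spin":-0.1,"grip":0},{"x":0,"y":0,"z":0,"spin":0,"grip":0}]'
python3 - <<'E'
from h import *
rows(432.5,369.5,240,2.90)
S=grab_frame("scene");h=cv2.cvtColor(S["pixels"],cv2.COLOR_BGR2HSV).astype(int);m=(h[...,0]<9)&(h[...,1]>150)&(h[...,2]>60)
print(proj(S,[673,117,82])); c,s,_=comp(m,(398,245)); print(c,s)
E
```

```text
clock: 11.78
eef_pos: [674.3, 118.4, 262.4]
tcp_rot: [3.139, 0.004, 2.909]
contact_force: [-0.1, 0.6, -0.5]
opening: 0.999
grasp_force: 0.0
at [674.3 118.4 262.4] yaw 2.909 q [ 0.17  0.42  1.47  0.    1.25 -1.17] | spin(world+) -0.009 toolspin 0.009 | after spin, cm x 29.49 y 18.60 z 2.24 rows>= 8.7
[[395.31651947 257.99347077]]
[360.9078341  180.47004608] [357 159   8  59 217]
```

```bash
python3 -m jog '[{"x":0.9,"y":0.6,"z":0,"spin":0.009,"grip":0},{"x":1.9,"y":1.2,"z":0,"spin":0,"grip":0},{"x":2.4,"y":1.5,"z":0,"spin":0,"grip":0},{"x":2.4,"y":1.5,"z":0,"spin":0,"grip":0},{"x":2.4,"y":1.5,"z":0,"spin":0,"grip":0},{"x":2.4,"y":1.5,"z":0,"spin":0,"grip":0},{"x":2.4,"y":1.5,"z":0,"spin":0,"grip":0},{"x":2.4,"y":1.5,"z":0,"spin":0,"grip":0},{"x":2.4,"y":1.5,"z":0,"spin":0,"grip":0},{"x":2.4,"y":1.5,"z":0,"spin":0,"grip":0},{"x":2.4,"y":1.5,"z":0,"spin":0,"grip":0},{"x":2.2,"y":1.4,"z":0,"spin":0,"grip":0},{"x":1.6,"y":1,"z":0,"spin":0,"grip":0},{"x":1.1,"y":0.7,"z":0,"spin":0,"grip":0},{"x":0.2,"y":0.2,"z":0,"spin":0,"grip":0},{"x":0,"y":0,"z":0,"spin":0,"grip":0}]'
python3 - <<'E'
from h import *
rows(432.5,369.5,240,2.90)
S=grab_frame("scene");T=grab_frame("top")
a=cv2.resize(S["pixels"][110:290,340:460],None,fx=3.3,fy=3.3);b=cv2.resize(T["pixels"][130:250,250:330],None,fx=4.95,fy=4.95)
cv2.imwrite("pics/pre.png",np.hstack([a,b[:594]]))
E
```

```text
clock: 13.17
eef_pos: [431.6, 370.4, 258.9]
tcp_rot: [-3.141, -0.0, 2.896]
contact_force: [0.4, -0.7, 0.4]
opening: 0.998
grasp_force: 0.0
at [431.6 370.4 258.9] yaw 2.896 q [ 0.71  0.24  1.73 -0.    1.18 -0.62] | spin(world+) 0.004 toolspin -0.004 | after spin, cm x -0.11 y -0.07 z 1.89 rows>= 0.5
```

View pics/pre.png

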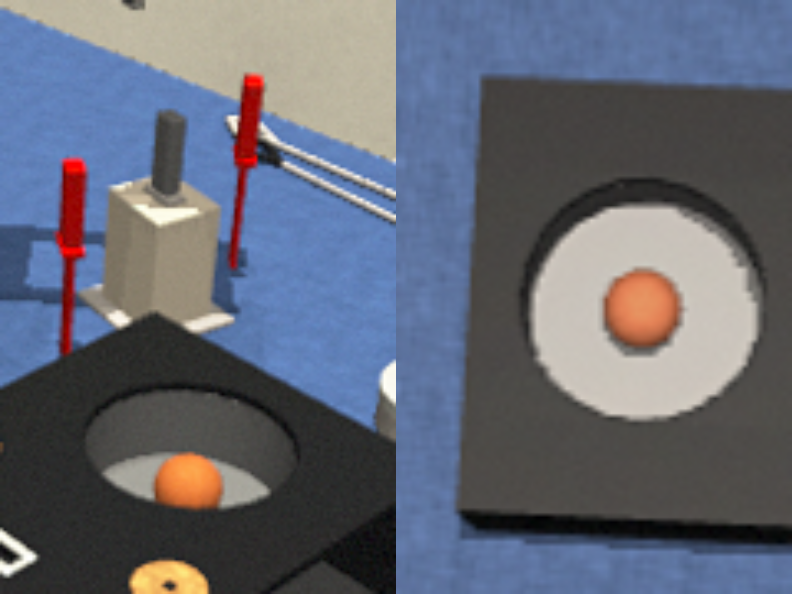

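The ball rests at the centre of the well floor in both crops, and the retractor stands free. Descending to the handle.

```bash
python3 -m jog '[{"x":-0.1,"y":-0.1,"z":1,"spin":-0.004,"grip":0},{"x":0,"y":0,"z":2,"spin":0,"grip":0},{"x":0,"y":0,"z":2.5,"spin":0,"grip":0},{"x":0,"y":0,"z":2.5,"spin":0,"grip":0.2},{"x":0,"y":0,"z":2.5,"spin":0,"grip":0.3},{"x":0,"y":0,"z":1.7,"spin":0,"grip":0.4},{"x":0,"y":0,"z":1.2,"spin":0,"grip":0.5},{"x":0,"y":0,"z":0.5,"spin":0,"grip":0.5},{"x":0,"y":0,"z":0,"spin":0,"grip":0.6},{"x":0,"y":0,"z":0,"spin":0,"grip":0.7},{"x":0,"y":0,"z":0,"spin":0,"grip":0.75},{"x":0,"y":0,"z":0,"spin":0,"grip":0.8},{"x":0,"y":0,"z":0,"spin":0,"grip":0.85},{"x":0,"y":0,"z":0,"spin":0,"grip":0.9},{"x":0,"y":0,"z":0,"spin":0,"grip":0.9}]' 25
python3 -c "
from h import *
rows(432.5,369.5,120,2.90); s=sense();print(s['wrist_torque'],s['contact_force'])"
```

```text
clock: 14.52
eef_pos: [433.6, 369.3, 121.4]
tcp_rot: [3.14, 0.001, 2.9]
contact_force: [-0.0, -0.4, 6.3]
opening: 0.182
grasp_force: 25.5
at [433.6 369.3 121.4] yaw 2.9 q [ 0.7   0.4   1.85 -0.    0.9  -0.63] | spin(world+) 0.0 toolspin -0.0 | after spin, cm x 0.11 y -0.01 z 0.14 rows>= 0.0
[-0.15599052 -0.02615412  0.00461955] [-0.03701091 -0.35240759  6.27842386]
```

```bash
python3 -m jog '[{"x":0,"y":0,"z":0,"spin":0,"grip":0.95},{"x":0,"y":0,"z":0,"spin":0,"grip":0.95},{"x":0,"y":0,"z":-0.3,"spin":0,"grip":0.95},{"x":0,"y":0,"z":-0.7,"spin":0,"grip":0.95}]' 90
python3 -m jog '[{"x":0,"y":0,"z":-1,"spin":0,"grip":0.95},{"x":0,"y":0,"z":-1,"spin":0,"grip":0.95},{"x":0,"y":0,"z":-1,"spin":0,"grip":0.95},{"x":0,"y":0,"z":-1,"spin":0,"grip":0.95},{"x":0,"y":0,"z":-1,"spin":0,"grip":0.95},{"x":0,"y":0,"z":-1.2,"spin":0,"grip":0.95},{"x":0,"y":0,"z":-1.2,"spin":0,"grip":0.95},{"x":0,"y":0,"z":-1.2,"spin":0,"grip":0.95},{"x":0,"y":0,"z":-1.2,"spin":0,"grip":0.95},{"x":0,"y":0,"z":-1.2,"spin":0,"grip":0.95},{"x":0,"y":0,"z":-1.5,"spin":0,"grip":0.95},{"x":0,"y":0,"z":-1.5,"spin":0,"grip":0.95},{"x":0,"y":0,"z":-1.5,"spin":0,"grip":0.95},{"x":0,"y":0,"z":-1.5,"spin":0,"grip":0.95},{"x":0,"y":0,"z":-1.2,"spin":0,"grip":0.95},{"x":0,"y":0,"z":-0.8,"spin":0,"grip":0.95},{"x":0,"y":0,"z":0,"spin":0,"grip":0.95}]'
python3 -c "
from h import *
rows(666.5,-42.5,321,-.037)"
```

```text
clock: 14.85
eef_pos: [432.4, 368.4, 130.0]
tcp_rot: [-3.14, -0.001, 2.9]
contact_force: [-0.8, -0.2, -0.4]
opening: 0.177
grasp_force: 87.6
clock: 16.27
eef_pos: [433.6, 369.3, 322.4]
tcp_rot: [3.139, 0.002, 2.9]
contact_force: [0.5, -0.4, -0.9]
opening: 0.175
grasp_force: 87.6
at [433.6 369.3 322.4] yaw 2.9 q [ 0.7   0.19  1.65  0.    1.3  -0.63] | spin(world+) 0.205 toolspin -0.205 | after spin, cm x -24.80 y -40.29 z 0.14 rows>= 11.8
```

```bash
python3 -m jog '[{"x":0,"y":0,"z":0,"spin":-0.05,"grip":0.95},{"x":0,"y":0,"z":0,"spin":-0.1,"grip":0.95},{"x":0,"y":0,"z":0,"spin":-0.055,"grip":0.95},{"x":-0.3,"y":-0.5,"z":0,"spin":0,"grip":0.95},{"x":-0.6,"y":-1,"z":0,"spin":0,"grip":0.95},{"x":-0.9,"y":-1.5,"z":0,"spin":0,"grip":0.95},{"x":-1.2,"y":-2,"z":0,"spin":0,"grip":0.95},{"x":-1.2,"y":-2,"z":0,"spin":0,"grip":0.95},{"x":-1.2,"y":-2,"z":0,"spin":0,"grip":0.95},{"x":-1.2,"y":-2,"z":0,"spin":0,"grip":0.95},{"x":-1.2,"y":-2,"z":0,"spin":0,"grip":0.95},{"x":-1.2,"y":-2,"z":0,"spin":0,"grip":0.95},{"x":-1.2,"y":-2,"z":0,"spin":0,"grip":0.95},{"x":-1.2,"y":-2,"z":0,"spin":0,"grip":0.95},{"x":-1.2,"y":-2,"z":0,"spin":0,"grip":0.95},{"x":-1.2,"y":-2,"z":0,"spin":0,"grip":0.95}]'
python3 -m jog '[{"x":-1.2,"y":-2,"z":0,"spin":0,"grip":0.95},{"x":-1.2,"y":-2,"z":0,"spin":0,"grip":0.95},{"x":-1.2,"y":-2,"z":0,"spin":0,"grip":0.95},{"x":-1.2,"y":-2,"z":0,"spin":0,"grip":0.95},{"x":-1.2,"y":-2,"z":0,"spin":0,"grip":0.95},{"x":-1.2,"y":-2,"z":0,"spin":0,"grip":0.95},{"x":-1.2,"y":-2,"z":0,"spin":0,"grip":0.95},{"x":-1.2,"y":-1.5,"z":0,"spin":0,"grip":0.95},{"x":-0.9,"y":-1,"z":0,"spin":0,"grip":0.95},{"x":-0.6,"y":-0.8,"z":0,"spin":0,"grip":0.95},{"x":-0.1,"y":0,"z":0,"spin":0,"grip":0.95},{"x":0,"y":0,"z":0,"spin":0,"grip":0.95},{"x":0,"y":0,"z":0,"spin":0,"grip":0.95}]'
python3 -c "
from h import *
rows(666.5,-42.5,321,-.037);s=sense();print(s['tcp_rot'],s['contact_force'],s['wrist_torque'])"
```

```text
clock: 17.6
eef_pos: [562.8, 131.7, 319.9]
tcp_rot: [-3.141, -0.0, 3.102]
contact_force: [-0.4, 0.2, -1.2]
opening: 0.171
grasp_force: 87.7
clock: 18.68
eef_pos: [667.5, -42.4, 320.2]
tcp_rot: [3.141, -0.001, 3.105]
contact_force: [-0.9, -0.3, -0.8]
opening: 0.176
grasp_force: 87.7
at [667.5 -42.4 320.2] yaw 3.105 q [-0.07  0.36  1.43  0.    1.35 -1.6 ] | spin(world+) -0.0 toolspin 0.0 | after spin, cm x 0.10 y -0.01 z -0.08 rows>= 0.0
[ 3.14124096e+00 -5.99273770e-04  3.10491623e+00] [-0.93956927 -0.33754365 -0.83663539] [-0.01631105 -0.01995537  0.03651159]
```

```bash
python3 -m jog '[{"x":0,"y":0,"z":0.5,"spin":0,"grip":0.95},{"x":0,"y":0,"z":1,"spin":0,"grip":0.95},{"x":0,"y":0,"z":1.5,"spin":0,"grip":0.95},{"x":0,"y":0,"z":1.5,"spin":0,"grip":0.95},{"x":0,"y":0,"z":1.4,"spin":0,"grip":0.95},{"x":0,"y":0,"z":0.7,"spin":0,"grip":0.95},{"x":0,"y":0,"z":0.3,"spin":0,"grip":0.95},{"x":0,"y":0,"z":0,"spin":0,"grip":0.95}]'
python3 - <<'E'
from h import *
print(sense()["eef_pos"])
S=grab_frame("scene");T=grab_frame("top")
cv2.imwrite("pics/s1.png",S["pixels"])
a=cv2.resize(S["pixels"][215:290,305:380],None,fx=8,fy=8,interpolation=cv2.INTER_CUBIC);b=cv2.resize(T["pixels"][165:215,345:370],None,fx=8,fy=12,interpolation=cv2.INTER_CUBIC)
cv2.imwrite("pics/slot1.png",np.hstack([a,b]))
print(proj(S,[[666.5,-42.5,120],[666.5,-42.5,136]]))
E
```

```text
clock: 19.35
eef_pos: [667.5, -42.8, 250.3]
tcp_rot: [3.142, -0.001, 3.105]
contact_force: [-0.3, -0.4, -1.0]
opening: 0.175
grasp_force: 87.7
[667.47221262 -42.76887955 250.3466521 ]
[[338.79712152 275.9712301 ]
 [338.96813031 269.36098714]]
```

View pics/slot1.png

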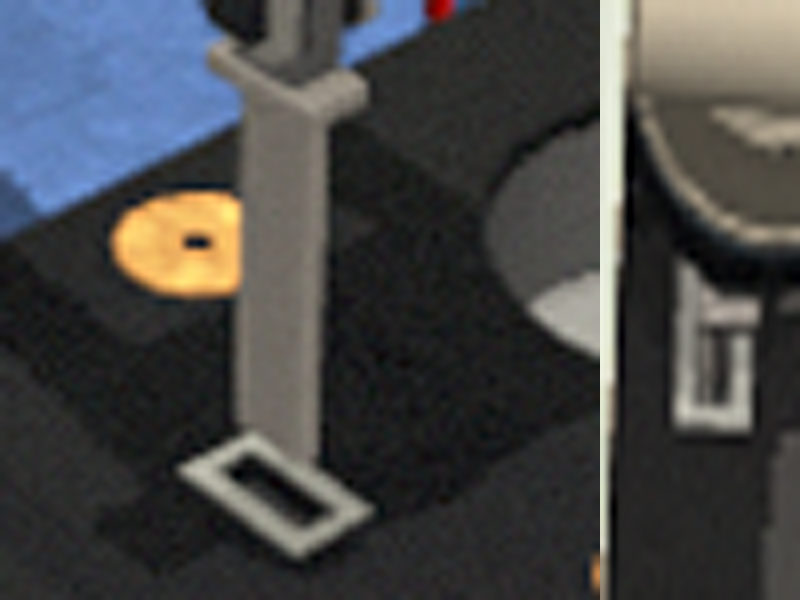

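Scene crop: blade tip centre (~(277,440)) lies plumb above the slot centre (278,493). Lateral alignment looks right; checking numerically in the top view, then going closer.

```bash
python3 -m jog '[{"x":0,"y":0,"z":0.5,"spin":0,"grip":0.95},{"x":0,"y":0,"z":0.4,"spin":0,"grip":0.95},{"x":0,"y":0,"z":0.2,"spin":0,"grip":0.95},{"x":0,"y":0,"z":0,"spin":0,"grip":0.95}]'
cat > ov.py <<'E'
from h import *
import sys
s=sense();p=s["eef_pos"];psi=s["tcp_rot"][2];print(p,s["contact_force"].round(1))
tip=p[2]-116
def box(c,yaw,hx,hy,z):
    x=np.array([np.cos(yaw),np.sin(yaw)]);y=np.array([-x[1],x[0]])
    return [[*(np.array(c)+a*hx*x+b*hy*y),z] for a,b in((1,1),(1,-1),(-1,-1),(-1,1))]
out=[]
for n,r in(("scene",(318,255,45,45)),("top",(340,170,45,45))):
    f=grab_frame(n);x0,y0,w,h=r;k=12 if n=="scene" else 6
    k=8
    im=cv2.resize(f["pixels"][y0:y0+h,x0:x0+w],None,fx=k,fy=k,interpolation=cv2.INTER_CUBIC);raw=im.copy()
    for pts,col in((box((666.5,-42.5),-.037,14,5,120),(0,255,0)),(box(p[:2],psi,12,3,tip),(0,0,255)),(box(p[:2],psi,17,9,tip+100),(255,255,0))):
        q=((proj(f,pts)-[x0,y0]+.5)*k).astype(int); cv2.polylines(im,[q],True,col,1)
    out.append(np.hstack([raw,im]))
cv2.imwrite(sys.argv[1],cv2.resize(np.vstack(out),(600,600)))
E
python3 ov.py pics/ov1.png
```

```text
clock: 19.78
eef_pos: [667.7, -43.1, 239.7]
tcp_rot: [-3.142, -0.001, 3.105]
contact_force: [-0.6, 0.1, -1.7]
opening: 0.173
grasp_force: 87.7
[667.66990509 -43.12382311 239.67017467] [-0.6  0.1 -1.7]
```

View pics/ov1.png

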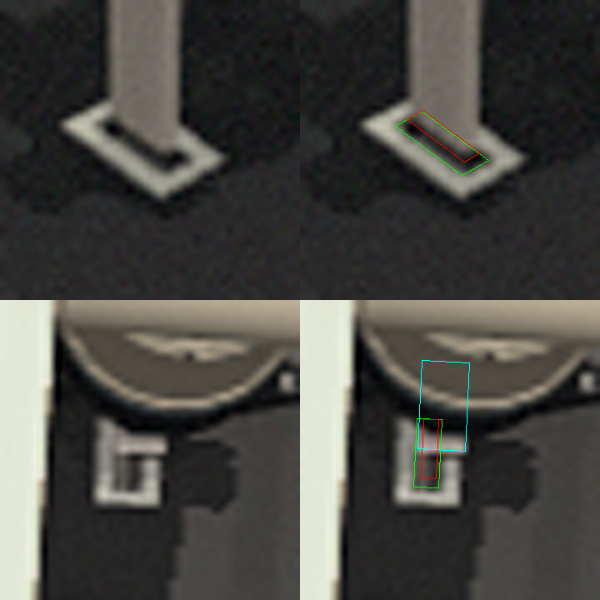

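Both views show the blade over the slot (scene blade bottom (110–180, ~150), hole centre (144,150); the top view collar matches the prediction). A tiny correction, then a guarded descent.

```bash
python3 -m jog '[{"x":0.08,"y":0.05,"z":0,"spin":0,"grip":0.95},{"x":0,"y":0,"z":0.2,"spin":0,"grip":0.95},{"x":0,"y":0,"z":0.1,"spin":0,"grip":0.95},{"x":0,"y":0,"z":0,"spin":0,"grip":0.95}]'
python3 -m jog '[{"x":0,"y":0,"z":0.1,"spin":0,"grip":0.95},{"x":0,"y":0,"z":0.1,"spin":0,"grip":0.95},{"x":0,"y":0,"z":0,"spin":0,"grip":0.95}]'
```

```text
clock: 20.22
eef_pos: [667.1, -42.6, 237.0]
tcp_rot: [3.142, -0.0, 3.105]
contact_force: [-0.1, -0.6, -1.7]
opening: 0.179
grasp_force: 87.7
clock: 20.47
eef_pos: [667.1, -42.6, 235.1]
tcp_rot: [-3.142, -0.0, 3.105]
contact_force: [0.9, -0.2, -0.8]
opening: 0.177
grasp_force: 87.7
```

```bash
python3 -m jog '[{"x":0,"y":0,"z":0.1,"spin":0,"grip":0.95},{"x":0,"y":0,"z":0.1,"spin":0,"grip":0.95},{"x":0,"y":0,"z":0,"spin":0,"grip":0.95}]'
```

```text
clock: 20.72
eef_pos: [667.1, -42.6, 233.0]
tcp_rot: [3.142, -0.0, 3.105]
contact_force: [0.7, 0.4, -1.1]
opening: 0.174
grasp_force: 87.7
```

```bash
python3 -m jog '[{"x":0,"y":0,"z":0.1,"spin":0,"grip":0.95},{"x":0,"y":0,"z":0.1,"spin":0,"grip":0.95},{"x":0,"y":0,"z":0,"spin":0,"grip":0.95}]'
python3 ov.py pics/ov2.png
```

```text
clock: 20.97
eef_pos: [667.1, -42.6, 231.0]
tcp_rot: [3.142, -0.0, 3.105]
contact_force: [1.1, -0.1, -1.1]
opening: 0.177
grasp_force: 87.7
[667.07325208 -42.58889303 231.02007889] [ 1.1 -0.1 -1.1]
```

View pics/ov2.png

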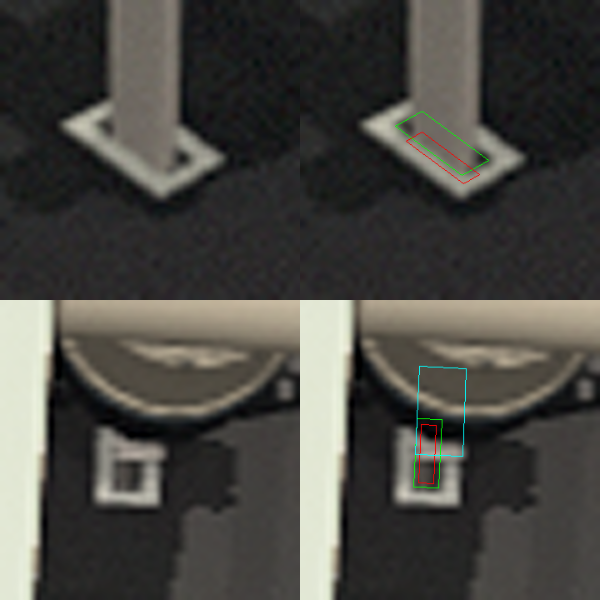

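No contact force; the blade's end sits inside the bezel (scene (110–178,~165)) with gaps at both ends. Continue guarded.

```bash
python3 -m jog '[{"x":0,"y":0,"z":0.1,"spin":0,"grip":0.95},{"x":0,"y":0,"z":0.1,"spin":0,"grip":0.95},{"x":0,"y":0,"z":0,"spin":0,"grip":0.95}]'
```

```text
clock: 21.32
eef_pos: [667.1, -42.6, 229.0]
tcp_rot: [3.142, -0.0, 3.105]
contact_force: [-0.4, -0.1, -1.3]
opening: 0.175
grasp_force: 87.7
```

```bash
python3 -m jog '[{"x":0,"y":0,"z":0.1,"spin":0,"grip":0.95},{"x":0,"y":0,"z":0.1,"spin":0,"grip":0.95},{"x":0,"y":0,"z":0,"spin":0,"grip":0.95}]'
```

```text
clock: 21.57
eef_pos: [667.1, -42.6, 227.0]
tcp_rot: [3.142, -0.0, 3.105]
contact_force: [0.6, -0.3, -1.0]
opening: 0.179
grasp_force: 87.7
```

```bash
python3 -m jog '[{"x":0,"y":0,"z":0.1,"spin":0,"grip":0.95},{"x":0,"y":0,"z":0.1,"spin":0,"grip":0.95},{"x":0,"y":0,"z":0,"spin":0,"grip":0.95}]'
```

```text
clock: 21.82
eef_pos: [667.1, -42.6, 225.0]
tcp_rot: [-3.142, -0.0, 3.105]
contact_force: [-0.9, -0.8, -1.7]
opening: 0.171
grasp_force: 87.7
```

```bash
python3 -m jog '[{"x":0,"y":0,"z":0.2,"spin":0,"grip":0.95},{"x":0,"y":0,"z":0.2,"spin":0,"grip":0.95},{"x":0,"y":0,"z":0.2,"spin":0,"grip":0.95},{"x":0,"y":0,"z":0.2,"spin":0,"grip":0.95},{"x":0,"y":0,"z":0.2,"spin":0,"grip":0.95},{"x":0,"y":0,"z":0,"spin":0,"grip":0.95}]'
```

```text
clock: 22.32
eef_pos: [666.9, -42.6, 214.7]
tcp_rot: [-3.142, -0.001, 3.105]
contact_force: [-0.0, -0.8, -1.3]
opening: 0.178
grasp_force: 87.7
```

```bash
python3 -m jog '[{"x":0,"y":0,"z":0.3,"spin":0,"grip":0.95},{"x":0,"y":0,"z":0.3,"spin":0,"grip":0.95},{"x":0,"y":0,"z":0.3,"spin":0,"grip":0.95},{"x":0,"y":0,"z":0.3,"spin":0,"grip":0.95},{"x":0,"y":0,"z":0.3,"spin":0,"grip":0.95},{"x":0,"y":0,"z":0.3,"spin":0,"grip":0.95},{"x":0,"y":0,"z":0.3,"spin":0,"grip":0.95},{"x":0,"y":0,"z":0.3,"spin":0,"grip":0.95},{"x":0,"y":0,"z":0.3,"spin":0,"grip":0.95},{"x":0,"y":0,"z":0.3,"spin":0,"grip":0.95},{"x":0,"y":0,"z":0,"spin":0,"grip":0.95},{"x":0,"y":0,"z":0,"spin":0,"grip":0.95}]'
python3 - <<'E'
from h import *
s=sense();print(s["contact_force"],s["wrist_torque"])
S=grab_frame("scene");cv2.imwrite("pics/fin.png",cv2.resize(S["pixels"][120:380,240:500],(600,600)))
E
```

```text
clock: 23.32
eef_pos: [667.1, -42.6, 185.1]
tcp_rot: [3.142, -0.0, 3.105]
contact_force: [-0.2, -0.3, -1.1]
opening: 0.177
grasp_force: 87.7
[-0.21986539 -0.292045   -1.11586415] [ 0.05251049 -0.00098013  0.00167425]
```

View pics/fin.png

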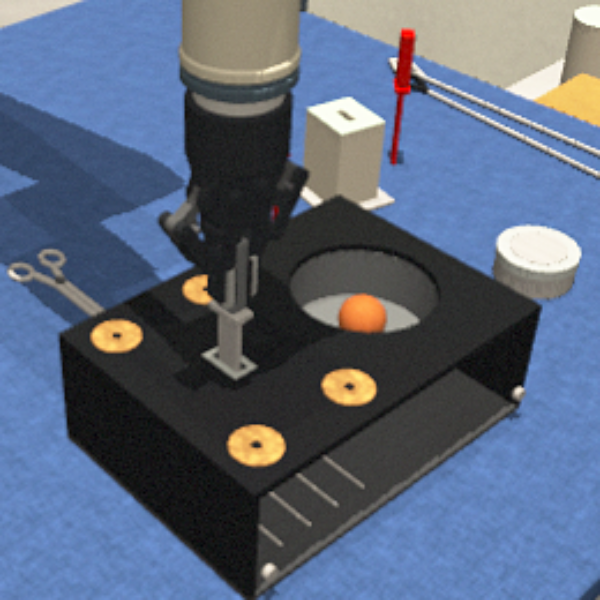

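The blade is half through the slot at (230,365), upright, with its collar about 50 mm above the lid, no contact force, and the ball in the well at (362,315).

```bash
python3 -c "
from rig import *
print(sign_off())"
```

```text
the job is handed in; nothing more can be done
None
```

The job is handed in: the ball was lowered to the well floor before release, and the retractor is held upright through the slot, about half its blade through, with no contact force and its collar about 50 mm above the lid, after about 23 s; the forceps, tin and jar were not touched.

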